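# Free a sagging guard-gate bolt and hold the gate ajar for the fitter

## Task

The guard gate standing on the bench is under repair: its bolt sags, and the bent-up lip of the keeper sits in a notch on the bolt's underside. First lay the new keeper flat on its feet on top of the latch post, ready for the fitter, and let go of it; then take the bolt's knob, lift the sagging bolt over the lip while drawing it back out of the keeper, without forcing it against the keeper. With the bolt drawn, pull the self-closing gate open until its free edge stands about 60 mm ajar and finish while still holding it there by the knob; leave the new keeper lying on the post and the tools and brackets on the bench undisturbed.

Things in the scene. Friction and masses are not known exactly. Their poses are not given: they have to be found in the camera images.
- gate_frame: Grey steel guard-gate frame, fixed: sill, two posts, kick panel, above it a mesh gate (z 79 to 219 mm). Origin on the bench. Front (bolt, knob, keeper) faces its -x, gate face at x = -0.0125. Its y runs along the gate from the wider latch post (y = -0.115, 50 mm along y, 40 along x) to the hinge post (y = +0.091).
- post_top (a point): Centre of the flat cap plate on top of the latch post, z = 227 mm. The cap measures 46 mm along the frame's x, 54 mm along its y. Nothing stands above it; the bent keeper is on the post's front, below the cap.
- new_keeper: New keeper, loose, 30 to 65 g: straight hat-shaped steel strap, 57 mm long (its y), 20 wide (its x), 23 high, lying on two flat feet (3 mm thick, one at each end), loop up. The loop is 36 mm over its legs (y -18 to +18 mm): grip it over the legs from above. Origin: centre of its underside, z up.
- bent_keeper: Old keeper, a hat-shaped strap screwed to the front of the latch post, its loop round the bolt's end. Its lower leg is bent up, on the gate side, into a lip 3 mm thick that stands 5 mm up into a notch in the bolt's underside. Body origin same as the frame's.
- bolt_knob: Knob of the bolt: steel cylinder 16 mm across, 27 mm long, sticking out level to the front (frame's -x). Origin at its root, not at the grip. Free all round: the gate's face is 41 mm behind its middle, gate top about 29 mm above its axis; the bolt's front guide is 33 mm to the latch-post side, its front 17 mm behind the knob's middle.
- knob (a point): Middle of the knob on its axis, the place to grip it: from above, fingers closing along the frame's y.
- barrel_bolt (a joint): Draw of the bolt (12 mm square bar), m: 0 shut, tip in the keeper; grows to 0.034 as the knob moves along the gate away from the latch post (frame's +y). Tip past the lip at 0.019, clear of the keeper from 0.021. Slides with 1 to 2 N.
- bolt_guide (a joint): Lift of the bolt, rad: 0 sagging on its stop, 0.045 level, 0.085 highest. The bolt tilts about its rear guide, 75 mm (less the draw) from the knob on the hinge side: 1 mm of lift at the knob gives about 0.013 rad when shut. Clears the lip above 0.038. About 1 N at the knob lifts it; it falls back when let go.
- gate (a joint): Opening of the gate, rad: 0 shut; grows as its free edge swings to the front (frame's -x), clockwise from above about gate_hinge. Free edge 153 mm from the hinge axis: 60 mm ajar is 0.40 rad. A spring shuts it: about 2.5 N at the drawn knob, 4 N at 0.4 rad. Cannot open while the bolt's tip is in the keeper.
- gate_hinge (a point): Point on the gate's vertical hinge axis, at the height of the bolt's rear guide.
- screwdriver: Bystander: flat screwdriver, 158 mm long, 25 mm thick amber handle, lying on the bench; origin at the middle of its underside.
- latch_bracket: Bystander: small star-shaped zinc bracket with a ring, 29x49x13 mm, lying on the bench; not the keeper.
Things that resemble listed ones, but are neither listed nor needed, are in the scene too. Leave any blue look-alike of the new_keeper alone.

How it is judged:
By the outcome, as a careful person would: the job done as asked, in the order asked, and still so for the second after the job is handed in, while the arm keeps its last pose, push and grip.
It also fails if it takes over 51 s, if anything falls off the work surface, if the arm or the gripper's body presses on something with over 40 N, if the wrist force passes 120 N, or if a joint passes its speed limit or range.

## Robot

A 6-joint arm with a two-finger parallel gripper is mounted at the origin on a cart in front of the work surface, level with it; the furniture and walls round the work are solid. World frame = base frame: x ahead of the robot, y to its left, z up, the work surface at z = 0. Lengths are in m, angles in rad, forces in N, time in s.
With the tool pointing down it reaches from about 0.425 to 0.95 m from the base axis. Payload 14.7 kg.
Tool frame: the origin (TCP) lies midway between the tips of the shut fingers; the grasp point (between the pads) lies 19 mm behind it (bot.grip_point_offset is the distance from the TCP to the grasp point, in m); y points along the fingers, x is the direction in which the jaws open and shut, and the axes are right-handed (so a half turn about y gives the same grasp; the last joint's range is limited). The gripper opens to 85 mm and grips with 20 to 120 N. Pads are 22 mm wide; open, the fingers measure 114 mm over their backs; the gripper's body (76 mm by 85 mm) begins 54 mm behind the grasp point. The pads swing forward as they close: fully open they stand 13 mm farther back than shut.
Start: joints at [1.254, 0.48, 1.596, -0, 1.065, -0.047], TCP at [0.173, 0.626, 0.231] pointing down, gripper open.
Joint ranges: [-2.75, 2.75], [-0.82, 2.05], [0.23, 2.67], [-1.56, 4.7], [0.09, 2.69], [-2.92, 2.92]. Speed limits (rad/s): [1.89, 1.89, 2.39, 3.01, 3.01, 3.01].

## Interface

Orientations are given as a unit quaternion [w, x, y, z].
In Python, from rig import bot gives the robot as it stands.
- The arm moves only by the tool play_rows, never from a script. Its argument "moves" is a list of rows, each a list of 7 numbers: the shift along the world's x, y, z scaled (see below), then the turn, a rotation vector about the world's x, y, z scaled (see below), then the opening, from 0 (shut) to 1 (fully open). A call has 1 to 12 rows; each row is the pose to reach, as a shift and turn from the pose commanded when the call began; what a row does not reach only later rows make up. The controller multiplies each number of a shift by 0.5 m and each number of a turn by 0.5 rad. A row lasts 1/8 s, in which the tool goes at most 62.5 mm and 10.7 degrees, less where a joint would pass 70% of its speed; a pose out of reach is approached as far as the arm can. A call with a number of a shift or a turn outside -1 to 1 is refused whole. A call with a gripper value outside its range is refused whole. The fingers move at their own pace and stop on an object; the grip force is fixed at half the most. Time passes only in rows, so rows that repeat a pose let the fingers close. It gives the time, the measured TCP pose, the force and the opening at its end, in the units of the state.
- bot.observe(): the state, without advancing time (a new reading comes with each control period).
- bot.read_camera(name): name is "side" or "top"; returns a dict with "image" (384x512x3 uint8, blue, green, red), "camera_matrix" (3x3 intrinsics, pixels), "extrinsics" (4x4, takes a point from world to camera coordinates). Camera axes: x right, y down, z forward; pixel columns grow to the right and rows downward; lengths in m; the calibration is good to about 2 mm. A picture is of the moment at which its call begins. There is no depth.
- bot.sign_off(): hands the job in, once; it reports no verdict.
The state is a dict: "time": time; "qpos": joint angles; "dq": joint speeds; "joint_efforts": joint torques, N m; "tcp_pos": TCP position; "orientation": TCP orientation; "wrist_force": force on the tool from outside, world axes, zero at the start; "moment": the same for the moment, N m; "gripper_width": finger opening in m.
Only numpy, scipy, OpenCV 4.12 (cv2) and the standard library are available. Lean on these libraries where they do the work, as an engineer would, in place of code of your own. Each camera call takes 0.05 s, during which the arm holds its last target. There are 200 camera calls.

## Working session

There is one attempt and no reset: what is moved stays moved. The work goes in short steps, Python scripts to look and compute and a tool call to move; the robot and the scene stay as the last step left them, time stands still between calls to the robot, and variables do not carry over. Pictures are saved under pics/ and viewed, about 8 in all and at most 12, crops included, and the job is handed in when it is done.

Besides the shell and the picture viewer there is one more tool, called after "Request:" as name(argument=value, ...), one argument or row to a line, values as JSON. play_rows: Moves the arm, as the interface text tells. Its arguments: {"type":"object","properties":{"moves":{"type":"array","items":{"type":"array","items":{"type":"number"}}}},"required":["moves"]}

```bash
mkdir -p pics; ls
python3 - <<'E'
from rig import bot
import cv2,numpy as np
np.set_printoptions(precision=4,suppress=True)
s=bot.observe();print(s)
for n in("side","top"):
    c=bot.read_camera(n);cv2.imwrite(f"pics/{n}0.png",c["image"]);np.savez(f"{n}cal.npz",K=c["camera_matrix"],E=c["extrinsics"]);print(c["camera_matrix"],c["extrinsics"])
a=[cv2.imread(f"pics/{n}0.png") for n in("side","top")]
E
```

```text
pics
{'time': 0.0, 'qpos': array([ 1.2544,  0.4809,  1.5969,  0.    ,  1.0651, -0.0466]), 'dq': array([ 0.0024,  0.0002, -0.0004, -0.0022,  0.    ,  0.0007]), 'joint_efforts': array([ -0.0032, -95.0669, -43.0167,  -0.0003,   0.0125,  -0.0001]), 'tcp_pos': array([0.1731, 0.6261, 0.2306]), 'orientation': array([-0.5625,  0.563 ,  0.4278, -0.4286]), 'wrist_force': array([0.4872, 0.1185, 0.5776]), 'moment': array([-0.0055, -0.0346,  0.0294]), 'gripper_width': 0.08535234444139703}
[[449.938    0.     263.2271]
 [  0.     449.938  189.3168]
 [  0.       0.       1.    ]] [[-0.7179 -0.6961  0.0113  0.3676]
 [-0.385   0.3835 -0.8394  0.3393]
 [ 0.58   -0.607  -0.5433  0.6101]
 [ 0.      0.      0.      1.    ]]
[[362.7924   0.     250.4947]
 [  0.     362.7924 192.512 ]
 [  0.       0.       1.    ]] [[-0.0096 -0.9999  0.0094 -0.0513]
 [-0.9814  0.0076 -0.1919  0.563 ]
 [ 0.1919 -0.011  -0.9814  0.9134]
 [ 0.      0.      0.      1.    ]]
```

View pics/side0.png

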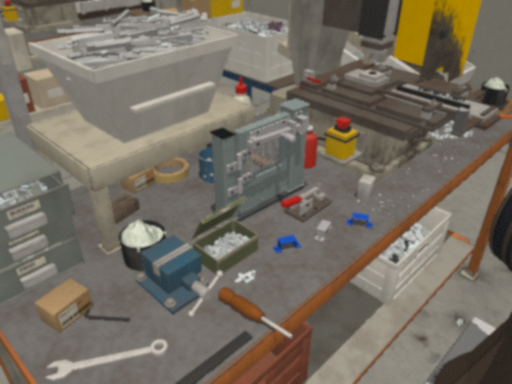

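View pics/top0.png

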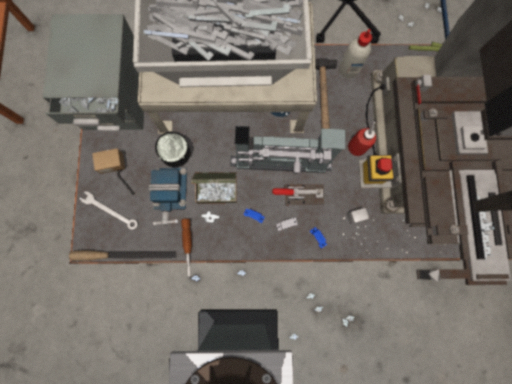

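The side and top views show a grey keeper-like strap at top (287,224) / side (323,229). Look-alikes are two blue straps at top (254,214) and (319,238), the star bracket at top (210,216), and a white block at top (359,215). By the description I choose the grey strap. The wide capped post at top (332,139) is the latch post. Next is a close crop to check.

Run:
```python
import cv2,numpy as np
s=cv2.imread("pics/side0.png");t=cv2.imread("pics/top0.png")
a=cv2.resize(s[90:250,200:380],None,fx=3.3,fy=3.3,interpolation=cv2.INTER_CUBIC)[:, :400]
f=lambda im,x0,y0,x1,y1,w,h:cv2.resize(im[y0:y1,x0:x1],(w,h),interpolation=cv2.INTER_CUBIC)
# side gate (5x) ; top gate 5x? layout 800x600
L=f(s,205,95,315,215,400,436)
R=f(t,225,120,355,180,400,185)
R2=f(t,240,200,340,245,400,180)
L2=f(s,270,205,380,245,400,145)
out=np.zeros((600,800,3),np.uint8)
out[:436,:400]=L;out[450:595,:400]=L2;out[:185,400:]=R;out[200:380,400:]=R2
cv2.imwrite("pics/crop1.png",out)
```

```text
(no output)
```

View pics/crop1.png

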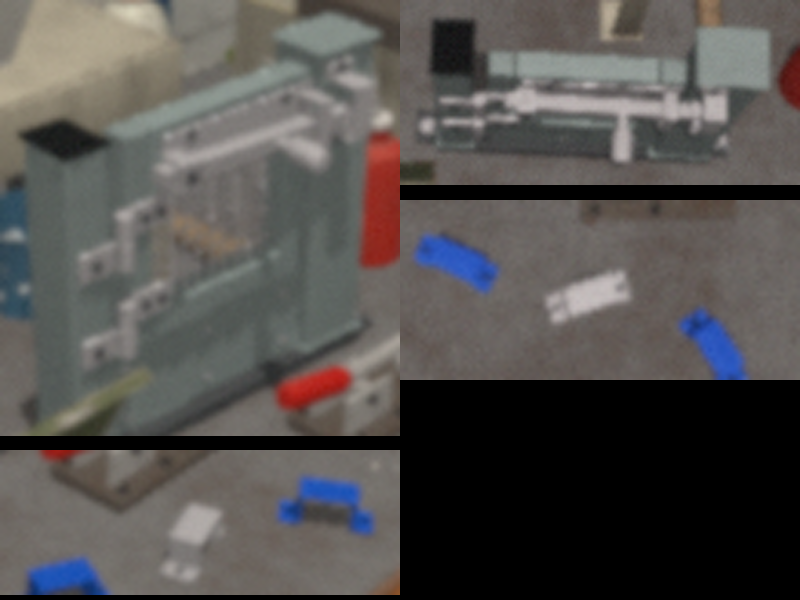

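The crop confirms a straight, light-grey hat strap with its loop up; the blue ones are curved look-alikes. The gate front faces -x, the latch post is on the right in the top view, and the knob tip is at about top (298,171).

```bash
cat > h.py <<'E'
import cv2,numpy as np
np.set_printoptions(precision=4,suppress=True)
C={n:(lambda d:(d["K"],d["E"]))(np.load(f"{n}cal.npz")) for n in("side","top")}
def plane(n,uv,z):
    K,E=C[n];R,t=E[:3,:3],E[:3,3];o=-R.T@t;d=R.T@np.linalg.inv(K)@np.array([uv[0],uv[1],1.])
    return o+d*(z-o[2])/d[2]
def tri(us,ut):
    P=[C[n][0]@C[n][1][:3] for n in("side","top")]
    X=cv2.triangulatePoints(P[0],P[1],np.array(us,float).reshape(2,1),np.array(ut,float).reshape(2,1)).ravel();return X[:3]/X[3]
def proj(n,p):
    K,E=C[n];q=K@(E[:3,:3]@np.asarray(p,float)+E[:3,3]);return q[:2]/q[2]
def blob(im,x0,y0,x1,y1,f):
    m=np.zeros(im.shape[:2],np.uint8);m[y0:y1,x0:x1]=f(cv2.cvtColor(im,cv2.COLOR_BGR2HSV).astype(int))[y0:y1,x0:x1]*255
    c=max(cv2.findContours(m,cv2.RETR_EXTERNAL,cv2.CHAIN_APPROX_NONE)[0],key=cv2.contourArea)
    M=cv2.moments(c);return c[:,0],np.array([M["m10"]/M["m00"],M["m01"]/M["m00"]]),m
E
python3 - <<'E'
from h import *
s=cv2.imread("pics/side0.png");t=cv2.imread("pics/top0.png")
w=lambda h:(h[...,2]>150)&(h[...,1]<40)
c,m,_=blob(t,270,212,305,235,w);print("keeper top",m,cv2.minAreaRect(c))
b=cv2.boxPoints(cv2.minAreaRect(c));print([plane("top",p,.012) for p in b],plane("top",m,.02))
c2,m2,_=blob(s,312,215,336,245,w);print("keeper side",m2,c2.min(0),c2.max(0));print("tri",tri(m2,m))
hs=cv2.cvtColor(t,cv2.COLOR_BGR2HSV);print("cap hsv",hs[139,335],hs[141,300],hs[165,298])
h2=cv2.cvtColor(s,cv2.COLOR_BGR2HSV);print("side cap",h2[104,294],h2[134,288],h2[125,299])
cc=lambda h:(h[...,0]>65)&(h[...,0]<105)&(h[...,2]>120)&(h[...,1]>15)
c,m,M=blob(t,318,124,352,154,cc);r=cv2.minAreaRect(c);print("cap top",m,r)
for p in cv2.boxPoints(r):print(p,plane("top",p,.227))
c,ms,M=blob(s,272,95,315,116,cc);print("cap side",ms,c.min(0),c.max(0),cv2.minAreaRect(c));print("tri",tri(ms,m),plane("top",m,.227),plane("side",ms,.227))
# knob guess
print("knobtip tri",tri((293,138),(297.5,171)),"root",tri((281,133.5),(298,158)))
E
```

```text
keeper top [286.6417 223.5218] ((286.5, 223.50001525878906), (6.957010269165039, 19.606117248535156), 71.56504821777344)
[array([ 0.4842, -0.1261,  0.012 ]), array([ 0.5009, -0.1778,  0.012 ]), array([ 0.4827, -0.1833,  0.012 ]), array([ 0.4661, -0.1317,  0.012 ])] [ 0.4825 -0.1542  0.02  ]
keeper side [323.4247 225.0479] [318 220] [329 230]
tri [ 0.4818 -0.1545  0.0208]
cap hsv [ 71  14 148] [ 68  13 156] [  3  13 178]
side cap [ 75  14 141] [ 17  13 172] [ 17  12 151]
cap top [324.3333 137.381 ] ((324.0, 136.5), (4.4721360206604, 2.236067771911621), 63.43495178222656)
[322. 135.] [ 0.66   -0.2171  0.227 ]
[324. 134.] [ 0.6624 -0.2217  0.227 ]
[326. 138.] [ 0.6529 -0.2258  0.227 ]
[324. 139.] [ 0.6505 -0.2211  0.227 ]
cap side [294.1508 104.6147] [282  99] [307 109] ((294.3561706542969, 104.11643981933594), (9.831457138061523, 23.759353637695312), 69.44395446777344)
tri [ 0.6465 -0.226   0.2295] [ 0.6543 -0.2221  0.227 ] [ 0.6449 -0.2322  0.227 ]
knobtip tri [ 0.5866 -0.1642  0.1889] root [ 0.6202 -0.1655  0.187 ]
```

Run:
```python
from h import *
s=cv2.imread("pics/side0.png");t=cv2.imread("pics/top0.png")
cc=lambda h:(h[...,0]>40)&(h[...,0]<105)&(h[...,2]>132)&(h[...,1]>5)
for nm,win,z in(("cap",(319,122,352,156),.227),("gate top",(255,130,319,149),.219)):
    c,m,M=blob(t,*win,cc);r=cv2.minAreaRect(c);print(nm,m,r,plane("top",r[0],z))
    for p in cv2.boxPoints(r):print(p,plane("top",p,z))
    if nm=="cap":mt=np.array(r[0])
c,ms,M=blob(s,270,94,316,114,cc);r=cv2.minAreaRect(c);print("side",ms,r,plane("side",ms,.227),tri(ms,mt))
# gate top back/front edge rows
g=t[:,:,1].astype(int)
for u in range(258,316,8):
    col=g[125:175,u];print(u,col.tolist())
```

```text
cap [332.8853 138.2078] ((333.0, 138.0), (18.0, 22.0), 90.0) [ 0.6528 -0.2416  0.227 ]
[322. 129.] [ 0.6743 -0.2178  0.227 ]
[344. 129.] [ 0.674  -0.2678  0.227 ]
[344. 147.] [ 0.6314 -0.2652  0.227 ]
[322. 147.] [ 0.6317 -0.2157  0.227 ]
gate top [285.2808 141.3886] ((285.4876403808594, 141.7721710205078), (45.27143478393555, 8.40041732788086), 2.602562189102173) [ 0.6473 -0.135   0.219 ]
[262.6845 144.9402] [ 0.6401 -0.083   0.219 ]
[263.066  136.5485] [ 0.6601 -0.0842  0.219 ]
[308.2907 138.6041] [ 0.6545 -0.1872  0.219 ]
[307.9093 146.9959] [ 0.6345 -0.1855  0.219 ]
side [293.8833 103.8833] ((294.5, 104.0), (8.0, 25.0), 90.0) [ 0.6481 -0.235   0.227 ] [ 0.6542 -0.2425  0.223 ]
258 [95, 94, 95, 96, 94, 93, 91, 93, 94, 92, 94, 113, 134, 145, 147, 149, 151, 149, 138, 105, 84, 75, 70, 75, 91, 125, 142, 123, 98, 89, 82, 88, 122, 139, 112, 79, 68, 72, 71, 71, 70, 70, 73, 68, 69, 88, 95, 100, 98, 101]
266 [87, 87, 86, 91, 89, 92, 92, 87, 89, 82, 89, 109, 142, 152, 155, 157, 157, 160, 156, 147, 140, 153, 140, 142, 165, 175, 175, 174, 177, 181, 172, 128, 80, 65, 76, 73, 72, 72, 75, 72, 72
[... 726 characters left out ...]

298 [79, 71, 71, 67, 62, 66, 91, 107, 98, 93, 91, 87, 100, 124, 143, 152, 160, 158, 157, 157, 148, 118, 101, 102, 97, 96, 122, 160, 176, 176, 178, 175, 155, 149, 156, 153, 156, 162, 166, 167, 170, 167, 168, 167, 168, 167, 152, 120, 95, 92]
306 [94, 94, 97, 94, 94, 91, 90, 95, 98, 95, 99, 97, 100, 116, 146, 155, 155, 154, 157, 157, 154, 142, 136, 149, 119, 88, 89, 120, 156, 175, 173, 160, 128, 89, 69, 67, 70, 73, 70, 70, 71, 75, 89, 106, 116, 109, 85, 77, 89, 89]
314 [99, 96, 96, 96, 92, 90, 93, 99, 102, 102, 105, 102, 100, 109, 125, 140, 143, 147, 147, 149, 143, 136, 121, 124, 123, 143, 155, 156, 164, 172, 175, 177, 175, 145, 106, 74, 72, 75, 73, 75, 71, 77, 70, 72, 80, 89, 76, 76, 94, 102]
```

```bash
cat >> h.py <<'E'
from scipy.spatial.transform import Rotation as Ro
def st():
    from rig import bot
    s=bot.observe();R=Ro.from_quat(s["orientation"][[1,2,3,0]]).as_matrix()
    x=R[:,0];print("t",s["time"],"tcp",s["tcp_pos"],"jaw yaw(deg from +y)",np.degrees(np.arctan2(-x[0],x[1])),"y",R[:,1],"F",s["wrist_force"],"M",s["moment"],"w",round(s["gripper_width"],4),"q",s["qpos"]);return s
E
python3 - <<'E'
from h import *
st()
t=cv2.imread("pics/top0.png");g=t[:,:,1].astype(float)
for v in(160,163,166,169):
    r=g[v,288:308]-90;r[r<10]=0;print(v,(r*np.arange(288,308)).sum()/r.sum(),g[v,288:308].astype(int))
print(plane("top",(298,164.5),.19),plane("top",(298,172),.19))
E
```

```text
t 0.1 tcp [0.1731 0.6261 0.2307] jaw yaw(deg from +y) -15.460107738385812 y [-0.0003 -0.001  -1.    ] F [-0.5846 -0.407  -0.0818] M [0.016  0.0309 0.0095] w 0.0852 q [ 1.2544  0.4807  1.5968 -0.      1.0651 -0.0466]
160 294.7525150905433 [120 118 121 119 116 119 114 122 154 167 153 131 113  94  79  75  68  70
  67  63]
163 296.930412371134 [ 74  71  74  75  73  82 114 147 168 172 166 142 109  81  70  70  72  69
  70  68]
166 296.8266033254157 [ 73  70  68  74  70  90 126 158 171 172 167 146 111  90  77  78  75  77
  75  71]
169 297.70168067226894 [ 63  66  63  64  64  90 132 161 175 175 168 143 103  79  71  68  75  95
 116 113]
[ 0.6017 -0.1658  0.19  ] [ 0.5837 -0.1652  0.19  ]
```

Request:
play_rows(
  moves=[
    [0.554,-0.652,0,0,0,0.6,0.65],
    [0.554,-0.652,0,0,0,0.6,0.65],
    [0.554,-0.652,0,0,0,0.6,0.65],
    [0.554,-0.652,0,0,0,0.6,0.65],
    [0.554,-0.652,0,0,0,0.6,0.65],
    [0.554,-0.652,0,0,0,0.6,0.65],
    [0.554,-0.652,0,0,0,0.6,0.65],
    [0.554,-0.652,0,0,0,0.6,0.65],
  ],
)

```text
time: 1.1
tcp_pos: [0.4523, 0.2977, 0.2311]
orientation: [0.493, -0.494, -0.506, 0.507]
wrist_force: [-0.2, -0.3, -0.1]
gripper_width: 0.0554
```

Request:
play_rows(
  moves=[
    [0.064,-0.908,-0.2,0,0,0.566,0.65],
    [0.064,-0.908,-0.2,0,0,0.566,0.65],
    [0.064,-0.908,-0.2,0,0,0.566,0.65],
    [0.064,-0.908,-0.2,0,0,0.566,0.65],
    [0.064,-0.908,-0.2,0,0,0.566,0.65],
    [0.064,-0.908,-0.2,0,0,0.566,0.65],
    [0.064,-0.908,-0.2,0,0,0.566,0.65],
    [0.064,-0.908,-0.2,0,0,0.566,0.65],
    [0.064,-0.908,-0.2,0,0,0.566,0.65],
    [0.064,-0.908,-0.2,0,0,0.566,0.65],
  ],
)

```text
time: 2.35
tcp_pos: [0.482, -0.1526, 0.1312]
orientation: [0.416, -0.416, -0.572, 0.572]
wrist_force: [-0.1, 0.5, 1.0]
gripper_width: 0.0557
```

```bash
python3 -c "
from h import *
st()"
```

```text
t 2.35 tcp [ 0.482  -0.1526  0.1312] jaw yaw(deg from +y) 17.950336519995474 y [-0.0006  0.0004 -1.    ] F [-0.1139  0.4916  0.9686] M [-0.0048  0.0358 -0.0536] w 0.0557 q [-0.3668  0.4176  2.0207  0.0003  0.704  -2.2511]
```

Request:
play_rows(
  moves=[
    [0,-0.004,-0.08,0,0,0,0.65],
    [0,-0.004,-0.16,0,0,0,0.65],
    [0,-0.004,-0.18,0,0,0,0.65],
    [0,-0.004,-0.18,0,0,0,0.65],
  ],
)

```text
time: 2.85
tcp_pos: [0.4823, -0.1547, 0.0415]
orientation: [0.416, -0.415, -0.572, 0.572]
wrist_force: [0.6, 0.8, 0.6]
gripper_width: 0.0556
```

Run:
```python
from h import *
from rig import bot
st()
s=bot.read_camera("side")["image"];t=bot.read_camera("top")["image"]
f=lambda im,x0,y0,x1,y1,w,h:cv2.resize(im[y0:y1,x0:x1],(w,h),interpolation=cv2.INTER_CUBIC)
cv2.imwrite("pics/p1.png",np.hstack([f(s,260,140,380,260,400,400),f(t,240,170,340,270,400,400)]))
```

```text
t 2.85 tcp [ 0.4823 -0.1547  0.0415] jaw yaw(deg from +y) 18.011246850531727 y [-0.0008  0.0003 -1.    ] F [0.5722 0.7724 0.595 ] M [-0.0309  0.005  -0.0079] w 0.0556 q [-0.3702  0.5709  2.0741  0.0001  0.4973 -2.2554]
```

View pics/p1.png

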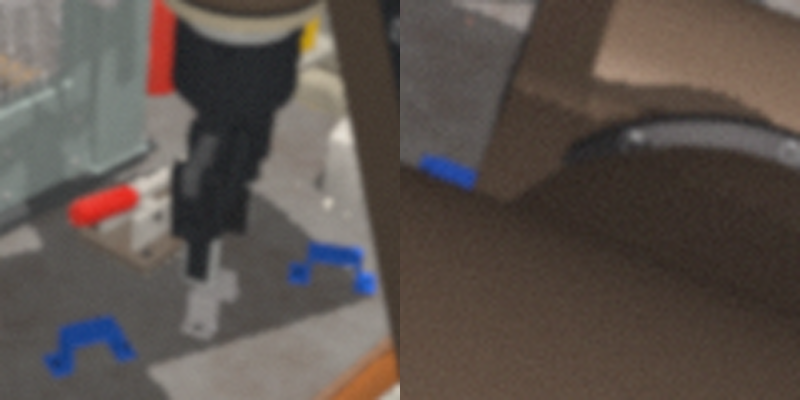

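The side view shows the keeper (crop 205,310) right under the fingers (198,280), clear of both blue straps. The arm hides the top view. I descend and grip.

Request:
play_rows(
  moves=[
    [0,0,-0.03,0,0,0,0.65],
    [0,0,-0.055,0,0,0,0.65],
    [0,0,-0.074,0,0,0,0.65],
    [0,0,-0.074,0,0,0,0.65],
    [0,0,-0.074,0,0,0,0.3],
    [0,0,-0.074,0,0,0,0.3],
    [0,0,-0.074,0,0,0,0.3],
    [0,0,-0.074,0,0,0,0.3],
    [0,0,-0.074,0,0,0,0.3],
  ],
)

```text
time: 4.08
tcp_pos: [0.4825, -0.1556, 0.0046]
orientation: [-0.416, 0.416, 0.572, -0.572]
wrist_force: [-0.6, 0.1, 7.3]
gripper_width: 0.0349
```

Request:
play_rows(
  moves=[
    [0,0,0.04,0,0,0,0.3],
    [0,0,0.04,0,0,0,0.3],
    [0,0,0.04,0,0,0,0.3],
  ],
)

```text
time: 4.45
tcp_pos: [0.4822, -0.1555, 0.0241]
orientation: [-0.416, 0.416, 0.572, -0.572]
wrist_force: [-0.0, 0.2, 0.1]
gripper_width: 0.0352
```

Run:
```python
from h import *
from rig import bot
st()
s=bot.read_camera("side")["image"];cv2.imwrite("pics/p2f.png",s)
f=lambda im,x0,y0,x1,y1,w,h:cv2.resize(im[y0:y1,x0:x1],(w,h),interpolation=cv2.INTER_CUBIC)
cv2.imwrite("pics/p2.png",f(s,270,150,370,250,600,600))
```

```text
t 4.45 tcp [ 0.4822 -0.1555  0.0241] jaw yaw(deg from +y) 17.94265974487929 y [ 0.0002 -0.0001 -1.    ] F [-0.0365  0.1573  0.1083] M [0.008  0.0512 0.0004] w 0.0352 q [-0.3718  0.6029  2.0813  0.      0.4572 -2.2558]
```

View pics/p2.png

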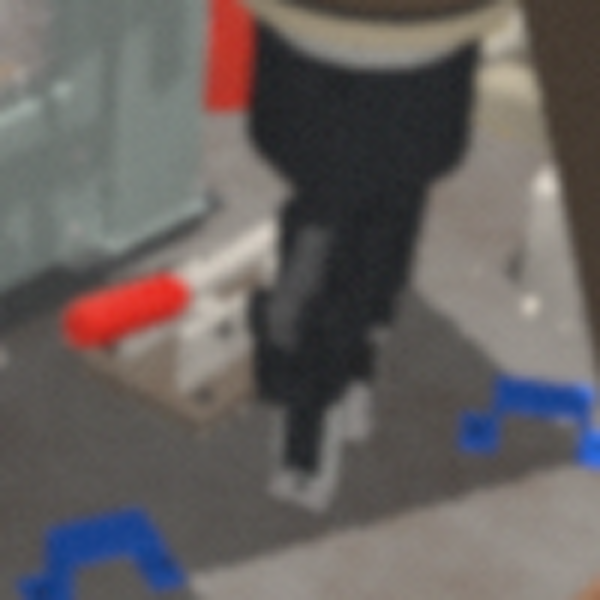

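Held: width is 35 mm and the strap hangs level at crop (310,490). Next I lift, go over the post and turn to the frame's yaw.

Request:
play_rows(
  moves=[
    [0,0,0.1,0,0,-0.1,0.3],
    [0,0,0.2,0,0,-0.2,0.3],
    [0,0,0.3,0,0,-0.4,0.3],
    [0,0,0.4,0,0,-0.5,0.3],
    [0.05,-0.03,0.5,0,0,-0.734,0.3],
    [0.15,-0.08,0.53,0,0,-0.734,0.3],
    [0.25,-0.13,0.53,0,0,-0.734,0.3],
    [0.342,-0.174,0.53,0,0,-0.734,0.3],
    [0.342,-0.174,0.53,0,0,-0.734,0.3],
    [0.342,-0.174,0.53,0,0,-0.734,0.3],
    [0.342,-0.174,0.48,0,0,-0.734,0.3],
    [0.342,-0.174,0.48,0,0,-0.734,0.3],
  ],
)

```text
time: 6.0
tcp_pos: [0.6514, -0.2416, 0.2628]
orientation: [0.514, -0.512, -0.486, 0.487]
wrist_force: [0.3, 0.1, -0.6]
gripper_width: 0.0347
```

Run:
```python
from h import *
from rig import bot
st()
s=bot.read_camera("side")["image"];t=bot.read_camera("top")["image"];cv2.imwrite("pics/p3f.png",s)
f=lambda im,x0,y0,x1,y1,w,h:cv2.resize(im[y0:y1,x0:x1],(w,h),interpolation=cv2.INTER_CUBIC)
cv2.imwrite("pics/p3.png",np.hstack([f(s,255,70,335,150,400,400),f(t,290,100,370,180,400,400)]))
```

```text
t 6.0 tcp [ 0.6514 -0.2416  0.2628] jaw yaw(deg from +y) -3.0726225663163085 y [-0.0033  0.0014 -1.    ] F [ 0.3231  0.1259 -0.5573] M [0.0048 0.0154 0.0447] w 0.0347 q [-0.3988  0.5207  1.4441 -0.      1.1804 -1.916 ]
```

View pics/p3.png

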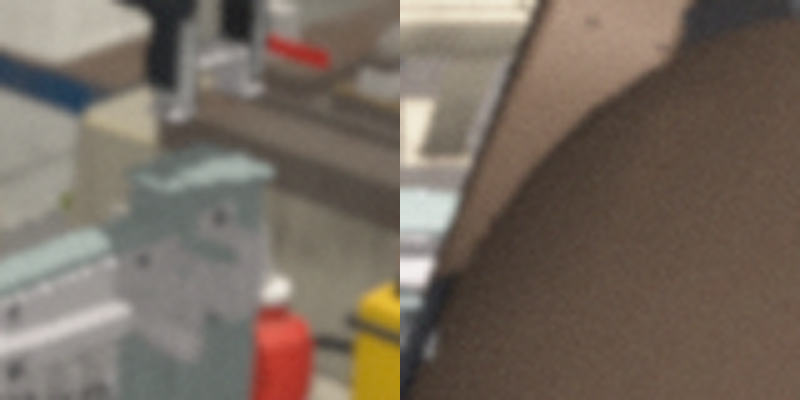

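The side view shows the keeper level above the cap: feet at crop (175,115) and (250,92), cap top at about (203,168).

Run:
```python
from h import *
print(proj("side",(.6514,-.2416,.258)),"obs ~(297.6,91)");print(proj("side",(.653,-.2425,.227)),"obs cap 294.2,104");print(proj("side",(.6514,-.2416,.227)))
y=np.array([.054,.9985,0]);x=np.array([.9985,-.054,0])
for sy in(1,-1):
  for sx in(1,-1):print(sx,sy,proj("side",np.array([.653,-.2425,.227])+x*.023*sx+y*.027*sy))
s=cv2.imread("pics/side0.png")[:,:,1];print(s[96:112,278:312:3])
```

```text
[295.3701  89.4505] obs ~(297.6,91)
[294.4013 102.3919] obs cap 294.2,104
[294.6791 102.6929]
1 1 [278.6797 102.4717]
-1 1 [293.4216 108.5154]
1 -1 [295.3254  96.6161]
-1 -1 [310.0782 102.3123]
[[122 134 136  74  60  60  58  62  70  82  87  88]
 [112 124 132  72  59  66  69  63  60  75  83  86]
 [106 110 118  73  66  88  97  76  62  67  75  82]
 [105 106 106  84  85 115 125 103  75  59  64  78]
 [104 103 107 105 114 137 139 127 103  68  60  67]
 [105 107 122 126 136 144 142 140 134  87  65  61]
 [105 114 137 139 143 145 144 143 142 118  87  63]
 [103 125 143 145 143 143 141 144 144 137 112  59]
 [105 129 141 145 145 144 143 145 145 142 123  62]
 [105 122 138 145 145 143 142 144 143 132 105  61]
 [103 107 125 139 145 145 143 145 132 112  83  62]
 [103  93 103 122 139 142 143 137 111  93  81  65]
 [104  91  89 105 130 142 133 118  94  89  90  79]
 [103  91  88  94 111 129 119 106  93  89  95  85]
 [110  94  96  91  94 110 102 109 102  91  95  89]
 [120 104 110  99  87  95 110 116 110  93  96  89]]
```

Request:
play_rows(
  moves=[
    [0.004,0.001,-0.03,0,0,0,0.3],
    [0.004,0.001,-0.05,0,0,0,0.3],
    [0.004,0.001,-0.056,0,0,0,0.3],
    [0.004,0.001,-0.056,0,0,0,0.3],
  ],
)

```text
time: 6.6
tcp_pos: [0.6551, -0.242, 0.236]
orientation: [0.513, -0.513, -0.486, 0.486]
wrist_force: [1.1, 1.1, -0.2]
gripper_width: 0.0344
```

Run:
```python
from h import *
from rig import bot
st()
s=bot.read_camera("side")["image"]
f=lambda im,x0,y0,x1,y1,w,h:cv2.resize(im[y0:y1,x0:x1],(w,h),interpolation=cv2.INTER_CUBIC)
cv2.imwrite("pics/p4.png",f(s,262,70,327,120,650,500))
```

```text
t 6.6 tcp [ 0.6551 -0.242   0.236 ] jaw yaw(deg from +y) -3.0809903169161537 y [-0.0005  0.0002 -1.    ] F [ 1.0892  1.0658 -0.1677] M [ 0.0238 -0.0235 -0.0175] w 0.0344 q [-0.3972  0.5457  1.4682 -0.      1.1283 -1.9142]
```

View pics/p4.png

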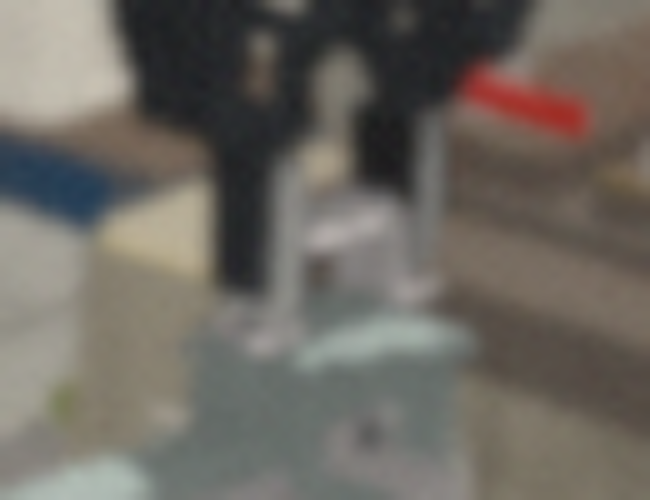

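The keeper hangs a few mm over the cap, with its near foot at (255,340) by the cap's left edge, and is roughly centred. I lower it gently until there is contact.

Request:
play_rows(
  moves=[
    [-0.002,0,-0.004,0,0,0,0.3],
    [-0.002,0,-0.007,0,0,0,0.3],
    [-0.002,0,-0.007,0,0,0,0.3],
  ],
)

```text
time: 7.02
tcp_pos: [0.6542, -0.242, 0.2327]
orientation: [0.513, -0.513, -0.486, 0.486]
wrist_force: [0.3, 0.6, 0.5]
gripper_width: 0.0348
```

Request:
play_rows(
  moves=[
    [0,0,-0.002,0,0,0,0.3],
    [0,0,-0.004,0,0,0,0.3],
    [0,0,-0.004,0,0,0,0.3],
  ],
)

```text
time: 7.4
tcp_pos: [0.6543, -0.2421, 0.2317]
orientation: [-0.513, 0.514, 0.486, -0.486]
wrist_force: [-3.4, 1.0, 8.8]
gripper_width: 0.0348
```

Contact at about 9 N. I release and retreat.

Request:
play_rows(
  moves=[
    [0,0,0,0,0,0,0.65],
    [0,0,0,0,0,0,0.65],
    [0,0,0.002,0,0,0,0.65],
    [0,0,0.002,0,0,0,0.65],
    [0,0,0.03,0,0,0,0.65],
    [0,0,0.1,0,0,0,0.65],
    [-0.05,0.05,0.15,0,0,0,0.65],
    [-0.11,0.158,0.15,0,0,0,0.65],
    [-0.11,0.158,0.15,0,0,0,0.65],
    [-0.11,0.158,0.15,0,0,0,0.65],
    [-0.11,0.158,0.15,0,0,0,0.65],
  ],
)

```text
time: 8.78
tcp_pos: [0.5998, -0.1638, 0.306]
orientation: [-0.513, 0.514, 0.486, -0.486]
wrist_force: [0.3, 0.3, 0.2]
gripper_width: 0.0557
```

Run:
```python
from h import *
from rig import bot
st()
s=bot.read_camera("side")["image"];cv2.imwrite("pics/p5f.png",s)
f=lambda im,x0,y0,x1,y1,w,h:cv2.resize(im[y0:y1,x0:x1],(w,h),interpolation=cv2.INTER_CUBIC)
cv2.imwrite("pics/p5.png",f(s,250,70,330,150,600,600))
print(proj("side",(.600,-.163,.19)))
```

```text
t 8.775 tcp [ 0.5998 -0.1638  0.306 ] jaw yaw(deg from +y) -3.111234467994555 y [ 0.0005 -0.0003 -1.    ] F [0.327  0.3021 0.1539] M [ 0.0117 -0.0174  0.0125] w 0.0557 q [-0.3152  0.3765  1.5736 -0.0002  1.1909 -1.8316]
[287.9723 135.6858]
```

View pics/p5.png

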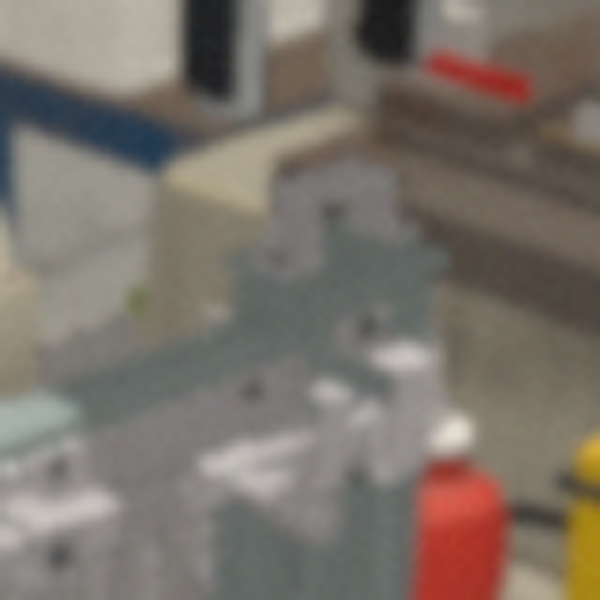

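The keeper sits flat on the cap, feet at crop (275,260) and (400,215). The knob is at about (290,500), agreeing with its projected position. I descend to the knob and close in stages, watching the force.

Request:
play_rows(
  moves=[
    [-0.005,-0.001,-0.08,0,0,0,0.65],
    [-0.005,-0.001,-0.15,0,0,0,0.65],
    [-0.005,-0.001,-0.22,0,0,0,0.55],
    [-0.005,-0.001,-0.25,0,0,0,0.5],
    [-0.005,-0.001,-0.27,0,0,0,0.45],
    [-0.005,-0.001,-0.27,0,0,0,0.4],
    [-0.005,-0.001,-0.27,0,0,0,0.27],
    [-0.005,-0.001,-0.27,0,0,0,0.27],
    [-0.005,-0.001,-0.27,0,0,0,0.27],
  ],
)

```text
time: 9.95
tcp_pos: [0.597, -0.1636, 0.1713]
orientation: [-0.513, 0.514, 0.487, -0.486]
wrist_force: [0.3, -1.0, -0.3]
gripper_width: 0.0231
```

Run:
```python
from h import *
from rig import bot
st()
s=bot.read_camera("side")["image"];cv2.imwrite("pics/p6f.png",s)
f=lambda im,x0,y0,x1,y1,w,h:cv2.resize(im[y0:y1,x0:x1],(w,h),interpolation=cv2.INTER_CUBIC)
cv2.imwrite("pics/p6.png",f(s,250,70,330,150,600,600))
```

```text
t 9.95 tcp [ 0.597  -0.1636  0.1713] jaw yaw(deg from +y) -3.0782734489402093 y [ 0.0008 -0.0003 -1.    ] F [ 0.305  -1.0133 -0.2633] M [ 0.0373 -0.0178  0.0466] w 0.0231 q [-0.3164  0.5002  1.7303 -0.0001  0.9104 -1.8334]
```

View pics/p6.png

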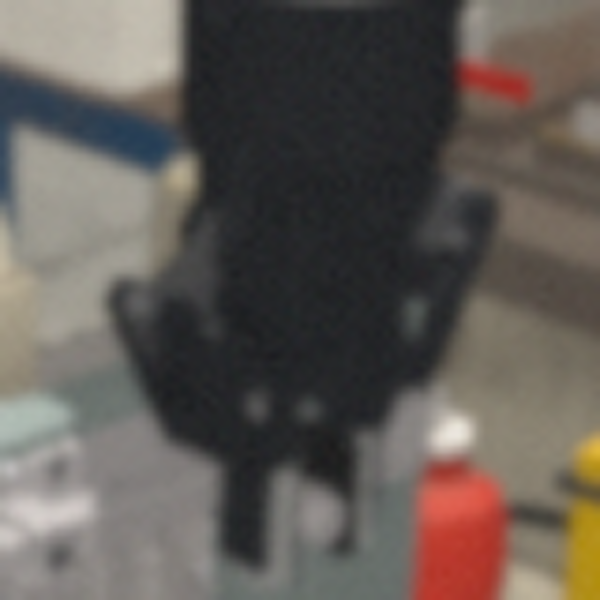

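The knob shows between the fingers at (320,515), slightly nearer the left (+y) finger. I shift 1.5 mm and close in steps.

Request:
play_rows(
  moves=[
    [0,0.003,0,0,0,0,0.27],
    [0,0.003,0,0,0,0,0.23],
    [0,0.003,0,0,0,0,0.23],
  ],
)

```text
time: 10.38
tcp_pos: [0.5967, -0.162, 0.1708]
orientation: [0.513, -0.513, -0.486, 0.486]
wrist_force: [1.3, -0.2, 0.1]
gripper_width: 0.0194
```

Request:
play_rows(
  moves=[
    [0,0,0,0,0,0,0.21],
    [0,0,0,0,0,0,0.21],
  ],
)

```text
time: 10.62
tcp_pos: [0.5967, -0.162, 0.1708]
orientation: [-0.513, 0.513, 0.486, -0.486]
wrist_force: [0.5, -0.5, 0.2]
gripper_width: 0.0176
```

Request:
play_rows(
  moves=[
    [0,0,0,0,0,0,0.195],
    [0,0,0,0,0,0,0.195],
  ],
)

```text
time: 10.88
tcp_pos: [0.5967, -0.162, 0.1708]
orientation: [0.513, -0.513, -0.486, 0.486]
wrist_force: [0.3, 0.5, 0.2]
gripper_width: 0.0167
```

Request:
play_rows(
  moves=[
    [0,0,0,0,0,0,0.1],
    [0,0,0,0,0,0,0.1],
    [0,0,0,0,0,0,0.1],
  ],
)

```text
time: 11.25
tcp_pos: [0.5968, -0.162, 0.1709]
orientation: [-0.513, 0.513, 0.486, -0.486]
wrist_force: [1.1, 2.0, 0.5]
gripper_width: 0.0142
```

```bash
python3 -c "
from h import *
st()"
```

```text
t 11.25 tcp [ 0.5968 -0.162   0.1709] jaw yaw(deg from +y) -3.080843616124055 y [ 0.0002  0.     -1.    ] F [1.1108 2.0255 0.4913] M [ 0.2961 -0.138  -0.0267] w 0.0142 q [-0.3141  0.5003  1.7315  0.0001  0.9097 -1.8312]
```

Request:
play_rows(
  moves=[
    [0,-0.0004,0.002,-0.025,0.001,0,0.1],
    [0,-0.0009,0.004,-0.05,0.0025,0,0.1],
    [0,-0.0013,0.006,-0.075,0.004,0,0.1],
    [0,-0.0018,0.008,-0.1,0.005,0,0.1],
    [0,-0.0018,0.008,-0.1,0.005,0,0.1],
  ],
)

```text
time: 11.88
tcp_pos: [0.5967, -0.1628, 0.1749]
orientation: [-0.501, 0.525, 0.473, -0.499]
wrist_force: [0.7, 0.0, -0.7]
gripper_width: 0.0143
```

```bash
python3 -c "
from h import *
st()"
```

```text
t 11.875 tcp [ 0.5967 -0.1628  0.1749] jaw yaw(deg from +y) -3.050894584919502 y [-0.0026 -0.0506 -0.9987] F [ 0.6552  0.033  -0.6635] M [ 0.1064 -0.0732 -0.0151] w 0.0143 q [-0.2858  0.4916  1.7369 -0.0628  0.9022 -1.7647]
```

Request:
play_rows(
  moves=[
    [0.0004,0.004,-0.0002,0,0,0,0.1],
    [0.0006,0.01,-0.0005,0,0,0,0.1],
    [0.0008,0.014,-0.0007,0,0,0,0.1],
    [0.0008,0.014,-0.0007,0,0,0,0.1],
  ],
)

```text
time: 12.38
tcp_pos: [0.5972, -0.1556, 0.1745]
orientation: [-0.501, 0.525, 0.474, -0.499]
wrist_force: [-0.5, 1.5, -0.2]
gripper_width: 0.0137
```

Request:
play_rows(
  moves=[
    [0.0005,0.01,-0.0005,0,0,0,0.1],
    [0.001,0.02,-0.001,0,0,0,0.1],
    [0.0015,0.03,-0.0015,0,0,0,0.1],
    [0.002,0.042,-0.002,0,0,0,0.1],
    [0.002,0.042,-0.002,0,0,0,0.1],
  ],
)

```text
time: 13.0
tcp_pos: [0.5983, -0.1343, 0.1736]
orientation: [-0.501, 0.525, 0.474, -0.499]
wrist_force: [0.0, 0.5, 4.2]
gripper_width: 0.0142
```

```bash
python3 -c "
from h import *
st()
from rig import bot
s=bot.read_camera('side')['image']
t=bot.read_camera('top')['image'];f=lambda im,x0,y0,x1,y1,w,h:cv2.resize(im[y0:y1,x0:x1],(w,h),interpolation=cv2.INTER_CUBIC)
cv2.imwrite('pics/p7.png',f(s,235,70,330,150,713,600))"
```

```text
t 13.0 tcp [ 0.5983 -0.1343  0.1736] jaw yaw(deg from +y) -3.0556635379080714 y [-0.0021 -0.0498 -0.9988] F [0.021  0.5042 4.1883] M [ 0.3413 -0.0091  0.0261] w 0.0142 q [-0.2405  0.4872  1.7488 -0.0626  0.8966 -1.7192]
```

View pics/p7.png

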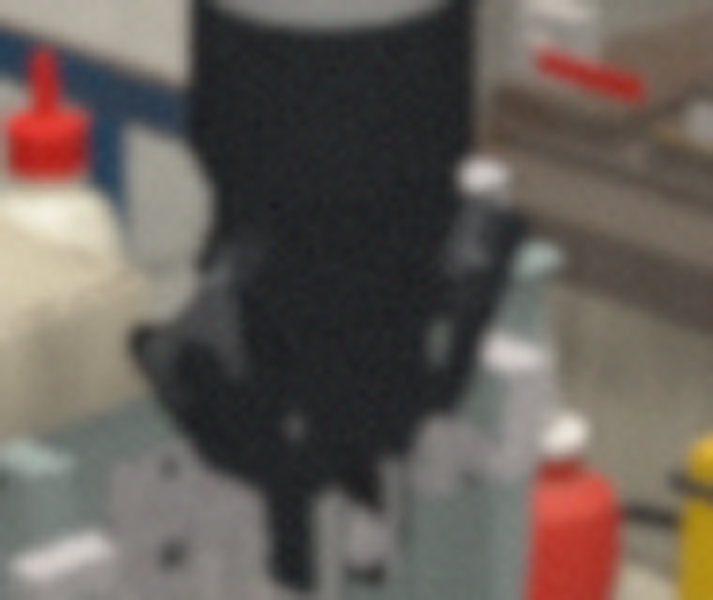

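The knob is held and drawn; the keeper's foot is visible at (485,175), still on the post. I let the bolt dip by about 1.3 mm while drawing (Fz +4 N), so I raise it back to relieve that.

Request:
play_rows(
  moves=[
    [0,0,0.0024,0,0,0,0.1],
    [0,0,0.0024,0,0,0,0.1],
    [0,0,0.0024,0,0,0,0.1],
  ],
)

```text
time: 13.48
tcp_pos: [0.5981, -0.135, 0.1745]
orientation: [-0.501, 0.525, 0.473, -0.499]
wrist_force: [1.9, 0.8, -0.2]
gripper_width: 0.0138
```

Run:
```python
from h import *
st()
# gate arc: hinge on the frame: free edge 153 mm from the hinge; rear guide 75 mm past knob (shut)
```

```text
t 13.475 tcp [ 0.5981 -0.135   0.1745] jaw yaw(deg from +y) -3.089766140241284 y [-0.0026 -0.05   -0.9987] F [ 1.9182  0.8389 -0.2483] M [ 0.1913 -0.2185 -0.0426] w 0.0138 q [-0.2416  0.4862  1.7478 -0.0628  0.8991 -1.7196]
```

Run:
```python
from h import *
K,E=C["side"];R,t=E[:3,:3],E[:3,3];o=-R.T@t
O=np.array([.659,-.128,0]);X=np.array([.9985,-.054,0]);Y=np.array([.054,.9985,0])
for uv in((239.1,155.5),(239.1,163.3),(240.2,176),(240.2,194)):
    d=R.T@np.linalg.inv(K)@np.array([*uv,1.])
    for xf in(-.015,-.02,-.025,-.03,-.04):
        k=(xf-(o-O)@X)/(d@X);p=o+k*d;q=proj("top",p);print(uv,xf,"yf",round((p-O)@Y,4),"z",round(p[2],4),"top px",q,"crop1",400+(q[0]-225)*3.077,(q[1]-120)*3.083)
f=lambda im,x0,y0,x1,y1,k:cv2.resize(im[y0:y1,x0:x1],None,fx=k,fy=k,interpolation=cv2.INTER_CUBIC)
a=f(cv2.imread("pics/side0.png"),215,130,275,205,8);b=f(cv2.imread("pics/top0.png"),228,120,268,195,8)
cv2.imwrite("pics/p8.png",np.hstack([a,b[:, :320]]))
```

```text
(239.1, 155.5) -0.015 yf 0.0625 z 0.1616 top px [254.1224 149.6915] crop1 489.609533177521 91.53878847905635
(239.1, 155.5) -0.02 yf 0.0666 z 0.1651 top px [252.3465 151.1462] crop1 484.14517276466586 96.0236197131823
(239.1, 155.5) -0.025 yf 0.0708 z 0.1687 top px [250.5525 152.6157] crop1 478.62510317325956 100.55417382155453
(239.1, 155.5) -0.03 yf 0.0749 z 0.1722 top px [248.7402 154.1003] crop1 473.0484681053392 105.1311536040544
(239.1, 155.5) -0.04 yf 0.0832 z 0.1793 top px [245.0591 157.1156] crop1 461.72198769272654 114.42727415417372
(239.1, 163.3) -0.015 yf 0.0629 z 0.1431 top px [253.8049 151.983 ] crop1 488.63280349770463 98.60344344255309
(239.1, 163.3) -0.02 yf 0.0671 z 0.1468 top px [252.0657 153.402 ] crop1 483.28127343818346 102.97831028443399
(239.1, 163.3) -0.025 yf 0.0712 z 0.1505 top px [250.3086 154.8356] crop1 477.87456318244887 107.39828684410756
(239.1, 163.3) -0.03 yf 0.0753 z 0.1542 top px [248.5333 156.2842] crop1 472.4118148543572 111.8640744338807
(239.1, 163.3) -0.04 yf 0.0836 z 0.1615 top px [244.9268 159.2267] crop1 461.3146826303882 120.935961402026
[... 382 characters left out ...]
4 159.9378] crop1 475.03683425409827 123.1281738214328
(240.2, 176) -0.04 yf 0.0814 z 0.1306 top px [245.896  162.7612] crop1 464.2969184444988 131.8329122594453
(240.2, 194) -0.015 yf 0.0616 z 0.065 top px [253.7721 160.7716] crop1 488.53183853557607 125.69869787331189
(240.2, 194) -0.02 yf 0.0657 z 0.0693 top px [252.1694 162.0568] crop1 483.6002624572834 129.6612514351835
(240.2, 194) -0.025 yf 0.0699 z 0.0736 top px [250.5494 163.356 ] crop1 478.6156525238136 133.6664180457835
(240.2, 194) -0.03 yf 0.074 z 0.0779 top px [248.912  164.6691] crop1 473.57714862633514 137.7148888081709
(240.2, 194) -0.04 yf 0.0823 z 0.0865 top px [245.5833 167.3385] crop1 463.3349244919731 145.94458273984282
```

View pics/p8.png

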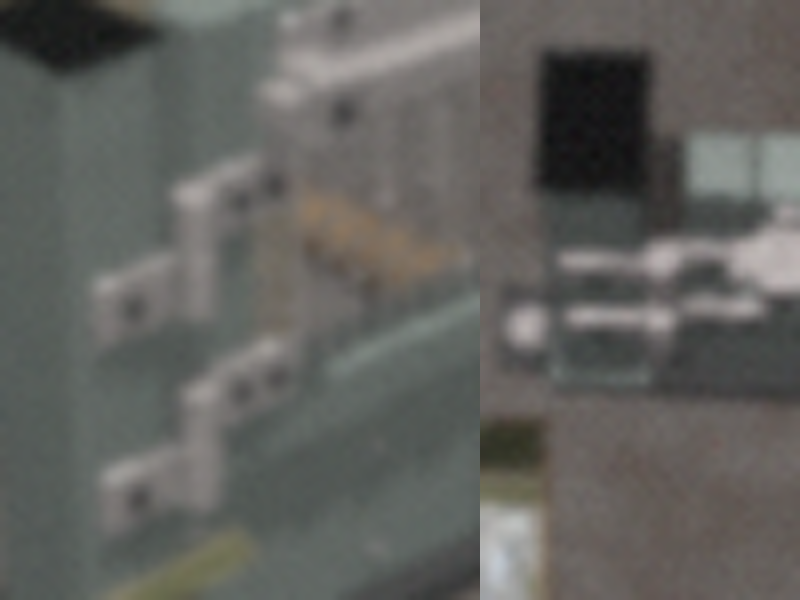

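Top hinge barrel: side px (239.4,154), top px (250.5,152). Both rays meet at about frame x=-0.024, y=+0.0705. I compute the arc from that.

Run:
```python
from h import *
O=np.array([.659,-.128]);X=np.array([.9985,-.054]);Y=np.array([.054,.9985])
H=O-.024*X+.0705*Y;p=np.array([.5981,-.135]);print("H",H)
for th in np.arange(.05,.46,.05):
    c,s=np.cos(-th),np.sin(-th);d=np.array([[c,-s],[s,c]])@(p-H)-(p-H);print(round(th,2),d/.5,-th/.5)
```

```text
H [ 0.6388 -0.0563]
0.05 [-0.0078  0.0043] -0.1
0.1 [-0.0153  0.0089] -0.2
0.15 [-0.0226  0.0139] -0.30000000000000004
0.2 [-0.0296  0.0193] -0.4
0.25 [-0.0364  0.0251] -0.5
0.3 [-0.0429  0.0311] -0.6
0.35 [-0.049   0.0375] -0.7000000000000001
0.4 [-0.0549  0.0442] -0.8
0.45 [-0.0603  0.0511] -0.9
```

Request:
play_rows(
  moves=[
    [-0.0078,0.0043,0,0,0,-0.1,0.1],
    [-0.0115,0.0066,0,0,0,-0.15,0.1],
    [-0.0153,0.0089,0,0,0,-0.2,0.1],
    [-0.0153,0.0089,0,0,0,-0.2,0.1],
  ],
)

```text
time: 13.98
tcp_pos: [0.5905, -0.1305, 0.1747]
orientation: [-0.525, 0.548, 0.447, -0.473]
wrist_force: [2.1, -1.0, -0.5]
gripper_width: 0.014
```

```bash
python3 -c "
from h import *
st()
from rig import bot
cv2.imwrite('pics/o1.png',bot.read_camera('side')['image'])"
```

```text
t 13.975 tcp [ 0.5905 -0.1305  0.1747] jaw yaw(deg from +y) -8.814424379110854 y [-0.0074 -0.0495 -0.9987] F [ 2.1064 -0.9878 -0.4597] M [-0.1584 -0.365   0.0213] w 0.014 q [-0.2369  0.4777  1.7631 -0.0639  0.8973 -1.6141]
```

The force of about 2 N toward +x matches the closing spring, so the gate is following. I continue to 0.40 rad.

Request:
play_rows(
  moves=[
    [-0.0073,0.005,0,0,0,-0.1,0.1],
    [-0.0143,0.0104,0,0,0,-0.2,0.1],
    [-0.0211,0.0162,0,0,0,-0.3,0.1],
    [-0.0276,0.0222,0,0,0,-0.4,0.1],
    [-0.0337,0.0286,0,0,0,-0.5,0.1],
    [-0.0396,0.0353,0,0,0,-0.6,0.1],
    [-0.0396,0.0353,0,0,0,-0.6,0.1],
    [-0.0396,0.0353,0,0,0,-0.6,0.1],
  ],
)

```text
time: 15.02
tcp_pos: [0.5709, -0.113, 0.1747]
orientation: [-0.59, 0.609, 0.36, -0.39]
wrist_force: [2.1, -2.6, -0.9]
gripper_width: 0.0138
```

```bash
python3 -c "
from h import *
st()
from rig import bot
s=bot.read_camera('side')['image'];t=bot.read_camera('top')['image']
cv2.imwrite('pics/o2s.png',s);cv2.imwrite('pics/o2t.png',t)
f=lambda im,x0,y0,x1,y1,k:cv2.resize(im[y0:y1,x0:x1],None,fx=k,fy=k,interpolation=cv2.INTER_CUBIC)
cv2.imwrite('pics/p9.png',np.hstack([f(s,200,85,320,220,4),f(t,225,115,305,250,4)]))"
```

```text
t 15.025 tcp [ 0.5709 -0.113   0.1747] jaw yaw(deg from +y) -25.919754993551255 y [-0.0215 -0.0452 -0.9987] F [ 2.1119 -2.6447 -0.8789] M [-0.2687 -0.3349  0.0868] w 0.0138 q [-0.2163  0.4561  1.8025 -0.0625  0.8953 -1.2953]
```

View pics/p9.png

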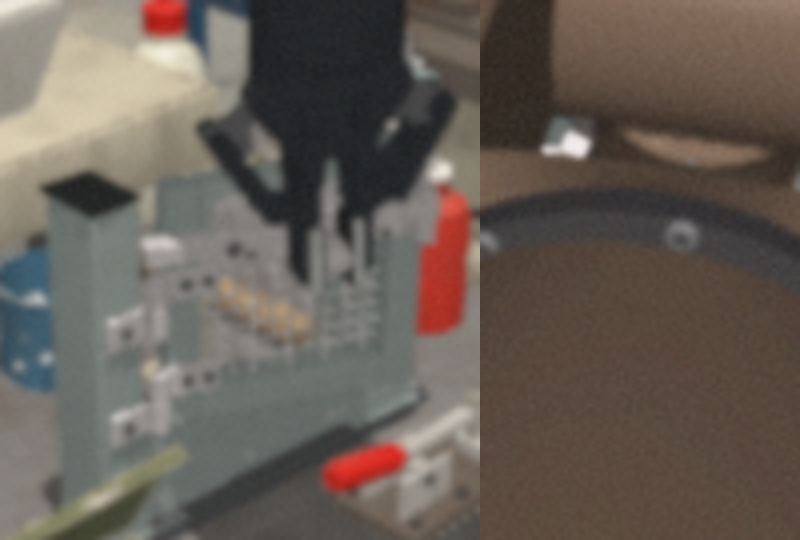

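The side view shows the gate swung forward with the knob held at about (330,255). The wrist force (2.1, -2.6) N is purely tangential to the hinge, about 3.4 N, as expected for the spring at about 0.4 rad with no draw stop touched. I do a last bystander check and hand in.

Run:
```python
from h import *
from rig import bot
a=cv2.imread("pics/side0.png").astype(int);b=cv2.imread("pics/o2s.png").astype(int)
for n,(x0,y0,x1,y1) in dict(star=(232,268,260,285),driver=(215,285,295,340),blue1=(272,232,302,252),blue2=(346,210,373,230)).items():
    print(n,abs(a-b)[y0:y1,x0:x1].mean().round(1))
b5=cv2.imread("pics/p5f.png").astype(int);print("keeper area visible part (300-306,88-104) vs after placing",abs(b-b5)[88:104,301:307].mean().round(1))
bot.sign_off()
```

```text
star 34.0
driver 22.7
blue1 23.7
blue2 20.6
keeper area visible part (300-306,88-104) vs after placing 14.8
the job is handed in; nothing more can be done
```

Run:
```python
from h import *
a=cv2.imread("pics/side0.png");b=cv2.imread("pics/o2s.png")
for n,w,f in(("driver",(210,280,270,325),lambda h:(h[...,0]<18)&(h[...,1]>120)),("blue1",(270,230,305,255),lambda h:(abs(h[...,0]-115)<15)&(h[...,1]>150)),("star",(228,264,262,290),lambda h:(h[...,1]<40)&(h[...,2]>np.percentile(h[264:290,228:262,2],88)))):
    print(n,blob(a,*w,f)[1],blob(b,*w,f)[1])
```

```text
driver [240.3773 303.9822] [240.5678 303.9694]
blue1 [285.9495 242.0688] [285.693 242.192]
star [245.3684 276.3092] [246.3425 276.467 ]
```

The job is handed in after about 15 s of robot time. The new keeper lies flat on the latch post and was let go. The bolt was lifted over the lip and drawn about 28 mm. The gate is held open by the knob at about 0.40 rad, or roughly 60 mm ajar.

**Last checks:**
- **Gate:** the tool turned 0.399 rad. The wrist force of about 3.4 N points along the gate's swing, as the closing spring should. I did not measure the 60 mm at the free edge; the angle rests on the tool's turn and a hinge position taken from the images, so it could be a few mm off.
- **Bystanders:** a plain image difference was high (21–34), most likely the arm's shadow. Colour centroids of the screwdriver, the star bracket and one blue look-alike moved 1 px or less, so these have not moved. The second blue look-alike had only the plain difference check.
- **Keeper on the post:** it was clearly lying flat right after release. In the last picture the gripper partly hides it, so its final position is only partly confirmed; a pixel check of the visible part differed by 14.8, again probably shadow.

**During the draw:** I let the bolt dip about 1.3 mm, which by my estimate left it only just above the lip as the tip passed. The reading rose to about 4 N, and I relieved it before opening the gate. The highest wrist force I read in the whole job was about 9 N, when setting the keeper down.

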